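# Load the canister rack, labels to the front

## Task

Get the canister rack in order: put the scrubbing brush that lies in it into the grey tray, push every canister into single file between the rack's rails, and turn each one so that the middle of its label faces squarely to the front of the rack (the ticket-strip side, away from the robot). Then swing the gate shut, square across the mouth; keep the canisters upright, and leave the saucer, mug, spice jar and sponge where they are.

Things in the scene. Friction and masses are not known exactly. Their poses are not given: they have to be found in the camera images.
- rack: Fixed canister rack: two aluminium rails 330 long, 20 high, 10 thick, 106 mm apart inside, no floor. Origin on the counter, midway along and between the rails. y axis along the lane: a 30 mm high stop closes the end y=-165; y=+165 is the open mouth with the gate. x axis points to its front, away from the robot, where a sloping white ticket strip runs (out to x=90, up to 30 high).
- gate (a joint): Gate: steel bar 8 thick, 112 long, 11 to 33 mm above the counter, on an upright hinge at rack x=-59, y=+173 mm. At 0 rad open, pointing along rack +y but splayed 0.25 rad to rack -x; growing values swing it clockwise from above; 1.82 = square across the mouth (stop 1.84). Stiff (0.04 N m), stays where left; push it with a fingertip. Shut, it just clears canisters that stand fully between the rails.
- gate_tip (a point): Black upright pin, 10 mm across, near the free end of the gate bar, 106 mm from the hinge axis; pin from 30 to 60 mm above the counter, this point at 30 mm. In its frame y points from the hinge along the bar to the tip.
- tray: Shallow grey plastic tray, fixed, 90 x 210 mm outside, 24 mm high, 4 mm walls and floor, long along its y axis. Origin at the centre of its underside, on the counter.
- brush_mid (a point): Scrubbing brush: green handle block 150 x 34 mm, 26 mm high, over a white bristle pad 140 x 36 mm, 18 mm high; 44 mm high in all, 0.12 kg. This point is its centre, 22 mm up; y axis along its length, z up. It starts lying in the rack, along the lane.
- saucer: White ceramic saucer, 110 mm across, 16 mm high, with two loose steel washers in it; bystander. Origin under its centre.
- mug: Mug, 80 mm across, 90 mm high; bystander. Origin under its centre.
- spice: Spice jar, 48 mm across, 90 mm high; bystander. Origin under its centre.
- sponge: Yellow sponge block 70 x 110 x 30 mm; bystander. Origin under its centre.
- jar1_mid (a point): Axis of a canister, 50 mm above the counter; z up, x out through the middle of its label. None if absent (2 or 3 are present). Aluminium can 92 mm across, too wide to grasp, 21 to 99 mm above the counter, flat black lid; stands on a loose swivel foot. Can turns without stop on its foot (0.012 N m friction) and stays: a fingertip on its side, or pressed lightly on the lid near the edge, rolls it round.
- jar1_label (a point): Middle of that canister's brown paper label, on the can's side 46 mm from its axis, 50 mm up. The label is 46 mm high and covers 78 degrees of the side; a 22 mm wide strip of it runs from it over the black lid to near the centre.
- jar1: Black swivel foot of that canister, 98 mm across, 20 mm high; foot and can together about 0.47 kg. Origin under its centre, on the counter (its own yaw means nothing).
- jar2_mid (a point): Axis of a canister, 50 mm above the counter; z up, x out through the middle of its label. None if absent (2 or 3 are present). Aluminium can 92 mm across, too wide to grasp, 21 to 99 mm above the counter, flat black lid; stands on a loose swivel foot. Can turns without stop on its foot (0.012 N m friction) and stays: a fingertip on its side, or pressed lightly on the lid near the edge, rolls it round.
- jar2_label (a point): Middle of that canister's brown paper label, on the can's side 46 mm from its axis, 50 mm up. The label is 46 mm high and covers 78 degrees of the side; a 22 mm wide strip of it runs from it over the black lid to near the centre.
- jar2: Black swivel foot of that canister, 98 mm across, 20 mm high; foot and can together about 0.47 kg. Origin under its centre, on the counter (its own yaw means nothing).
- jar3_mid (a point): Axis of a canister, 50 mm above the counter; z up, x out through the middle of its label. None if absent (2 or 3 are present). Aluminium can 92 mm across, too wide to grasp, 21 to 99 mm above the counter, flat black lid; stands on a loose swivel foot. Can turns without stop on its foot (0.012 N m friction) and stays: a fingertip on its side, or pressed lightly on the lid near the edge, rolls it round.
- jar3_label (a point): Middle of that canister's brown paper label, on the can's side 46 mm from its axis, 50 mm up. The label is 46 mm high and covers 78 degrees of the side; a 22 mm wide strip of it runs from it over the black lid to near the centre.
- jar3: Black swivel foot of that canister, 98 mm across, 20 mm high; foot and can together about 0.47 kg. Origin under its centre, on the counter (its own yaw means nothing).
- brush: The same brush; origin under its centre, at the bottom of the bristles.

How it is judged:
By the outcome, as a careful person would: the job done as asked, in the order asked, and still so for the second after the job is handed in, with the robot touching nothing.
Of jar1, jar2, jar3 only 2 to 3 are there at a start; the rules pass over those that are not, and their reading is None.
At some moment in a run one of jar1, jar2, jar3 may be knocked a few centimetres aside while the robot is not near it.
Once in a run the grip may slacken for a moment while it holds something.
It also fails if it takes over 210 s, if anything falls off the work surface, if the arm or the gripper's body presses on something with over 40 N, if the wrist force passes 120 N, or if a joint passes its speed limit or range.

## Robot

A 7-joint arm with a two-finger parallel gripper is mounted at the origin on the work surface. World frame = base frame: x ahead of the robot, y to its left, z up, the work surface at z = 0. Lengths are in m, angles in degrees, forces in N, time in s.
With the tool pointing down it reaches from about 0.425 to 0.875 m from the base axis. Payload 4.7 kg.
Tool frame: the origin (TCP) lies at the very end of the fingers, on their centre line; the grasp point (between the pads) lies 19 mm behind it (pinch_z is the distance from the TCP to the grasp point, in m); z points along the fingers, y is the line along which they close (so a half turn about z gives the same grasp; the last joint's range is limited). The gripper opens to 87 mm and grips with 3 to 60 N. Pads are 19 mm wide; open, the fingers measure 117 mm over their backs; the gripper's body (75 mm by 190 mm) begins 51 mm behind the grasp point.
Start: joints at [-72.703, 18.392, -4.016, 83.108, 1.295, 78.541, -3.26], TCP at [0.185, 0.623, 0.223] pointing down, gripper open.
Joint ranges: [-163.93, 163.93], [-17.29, 119.83], [-79.2, 71.16], [3.27, 140.29], [-89.18, 269.18], [5.43, 117.66], [-154.24, 154.24]. Speed limits (degrees/s): [147.25, 147.25, 180, 180, 180, 180, 180].

## Interface

Orientations are given as [roll, pitch, yaw] about the fixed x, y, z axes, in that order (R = Rz(yaw) Ry(pitch) Rx(roll)).
In Python, from station import move_pose, move_straight, move_j, set_gripper, hold, solve_ik, get_state, grab_frame, IKError, job_done, recognise, outline_of, pinch_z gives the robot as it stands. The module is installed in compiled form; this text tells all that it offers. Calls block until the motion is done:
- move_pose(position, orientation): joint-space move of the TCP to a pose.
- move_straight(position, attitude=None, max_speed=0.15): straight line of the TCP; attitude=None keeps the orientation; max_speed is the mean speed in m/s.
- move_j(angles): joint-space move.
- set_gripper(opening, effort=None): finger opening in m; effort is the grip in N (None keeps the last); returns when the fingers have stopped.
- hold(seconds).
- solve_ik(position, orientation): joint angles nearest the present ones, or None.
- get_state(): the state.
- grab_frame(name): name is "scene" or "top"; returns a dict with "image" (480x640x3 uint8, red, green, blue), "depth" (480x640 float32, m along the optical axis (not along the pixel's ray), 0 where there is no reading), "K" (3x3 intrinsics, pixels), "T" (4x4, takes a point from camera to world coordinates). Camera axes: x right, y down, z forward; pixel columns grow to the right and rows downward; lengths in m; the calibration is good to about 2 mm. A picture is of the moment at which its call begins.
A pose or a line that the arm cannot do raises IKError and nothing moves.
- job_done(): hands the job in; it is judged then, once.
Trained networks look in a picture, given as the dict that the camera call returned (one of the last four; its "shot" number tells which), for a name from the list of things; names that differ only in an ending like _2 or _b are one class to them, and where a whole thing is asked for, a point or a joint stands for the part that bears it (a point fixed in the world has none). Each returns a list of dicts, best first, with "p" (0 to 1); they miss things now and then, are a little off and sometimes report something else, mostly with a low value. They report only what shows in the picture. A call takes as long as a camera call.
- recognise(picture, label): "xyz" ([x, y, z] in m, in the coordinates of the camera as it stood for that picture, good to about 4 mm: the middle of the surface that is visible of it).
- outline_of(picture, label): "region" (480x640 bool, what is visible of it).
The state is a dict: "time_s": time; "q": joint angles; "dq": joint speeds; "joint_efforts": joint torques, N m; "tcp_pos": TCP position; "ee_rot": TCP orientation; "ft_force": force on the tool from outside, world axes, zero at the start; "ft_torque": the same for the moment, N m; "gripper_width": finger opening in m; "gripper_force": force on a finger pad.
Only numpy, scipy, OpenCV 4.12 (cv2) and the standard library are available. Lean on these libraries where they do the work, as an engineer would, in place of code of your own. Each camera call takes 0.05 s, during which the arm holds its last target. There are 200 camera calls.

## Working session

There is one attempt and no reset: what is moved stays moved. The work goes in short steps, each a Python script; the robot and the scene stay as the last script left them, time stands still between calls to the robot, and variables do not carry over. Pictures are saved under pics/ and viewed, at most 14 in all, crops included, and the job is handed in when it is done.

```bash
mkdir -p pics
cat > h.py <<'E'
import numpy as np, cv2
from station import *
def w(f,p): return f["T"][:3,:3]@np.asarray(p)+f["T"][:3,3]
def cloud(f):
    d=f["depth"]; K=f["K"]; v,u=np.mgrid[:480,:640]
    P=np.stack([(u-K[0,2])*d/K[0,0],(v-K[1,2])*d/K[1,1],d],-1)
    return P@f["T"][:3,:3].T+f["T"][:3,3]
def save(f,n): cv2.imwrite(f"pics/{n}.png",cv2.cvtColor(f["image"],cv2.COLOR_RGB2BGR))
E
python3 - <<'E'
from h import *
np.set_printoptions(precision=3,suppress=True)
for n in ("scene","top"):
    f=grab_frame(n); save(f,n+"0"); print(n,f["T"])
    for l in ["rack","gate","gate_tip","tray","brush","brush_mid","saucer","mug","spice","sponge","jar1","jar1_mid","jar1_label"]:
        print(l,[(round(r["p"],2),w(f,r["xyz"])) for r in recognise(f,l)[:5]])
print(get_state())
E
```

```text
scene [[ 0.847  0.285 -0.449  1.083]
 [ 0.532 -0.463  0.709 -0.751]
 [-0.006 -0.839 -0.544  0.644]
 [ 0.     0.     0.     1.   ]]
rack [(0.95, array([ 0.668, -0.178,  0.015]))]
gate [(0.68, array([0.514, 0.125, 0.032]))]
gate_tip [(0.43, array([0.519, 0.123, 0.035]))]
tray [(0.95, array([ 0.415, -0.162,  0.005]))]
brush [(0.96, array([ 0.603, -0.076,  0.035]))]
brush_mid [(0.77, array([ 0.604, -0.077,  0.035])), (0.64, array([0.518, 0.123, 0.034]))]
saucer [(0.86, array([0.414, 0.088, 0.008])), (0.37, array([0.547, 0.379, 0.089])), (0.3, array([0.629, 0.212, 0.078]))]
mug [(0.68, array([ 0.581, -0.452,  0.058])), (0.61, array([0.548, 0.381, 0.085]))]
spice [(0.9, array([ 0.813, -0.017,  0.052]))]
sponge [(0.64, array([0.805, 0.141, 0.028]))]
jar1 [(0.89, array([0.548, 0.379, 0.087])), (0.89, array([0.63 , 0.21 , 0.066])), (0.16, array([ 0.664, -0.177,  0.016]))]
jar1_mid []
jar1_label [(0.34, array([ 0.666, -0.175,  0.019]))]
top [[-0.001 -0.994  0.111  0.5  ]
 [-1.     0.002  0.008 -0.002]
 [-0.008 -0.111 -0.994  1.02 ]
 [ 0.     0.     0.     1.   ]]
rack [(0.92, array([ 0.661, -0
[... 452 characters left out ...]
.152, 0.032]))]
sponge [(0.92, array([0.791, 0.151, 0.032]))]
jar1 [(0.69, array([0.611, 0.231, 0.102])), (0.63, array([0.536, 0.392, 0.103])), (0.6, array([ 0.589, -0.06 ,  0.045]))]
jar1_mid []
jar1_label []
{'time_s': 1.4, 'q': array([-72.703,  18.394,  -4.017,  83.107,   1.292,  78.542,  -3.261]), 'dq': array([ 0.031, -0.016, -0.014, -0.098, -0.039,  0.044, -0.073]), 'joint_efforts': array([  0.   , -49.11 ,  -0.403, -31.277,  -0.064,   0.034,   0.   ]), 'tcp_pos': array([0.184, 0.623, 0.223]), 'ee_rot': array([179.998,  -0.001, 163.511]), 'ft_force': array([ 0.317,  0.877, -0.96 ]), 'ft_torque': array([-0.044, -0.041, -0.024]), 'gripper_force': 0.0, 'gripper_width': 0.08684117286055654}
```

View pictures.

View pics/top0.png

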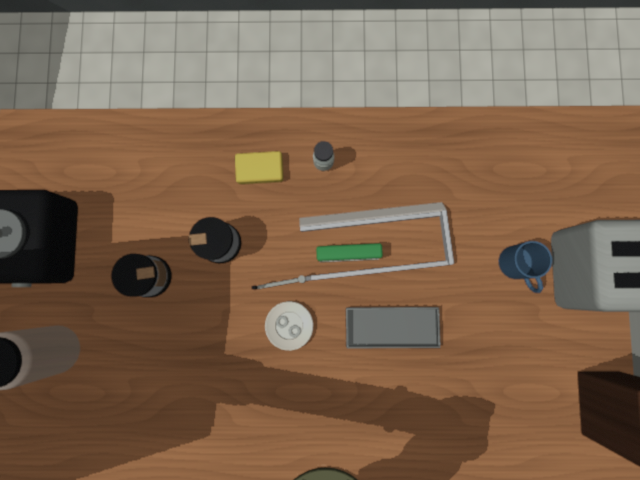

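View pics/scene0.png

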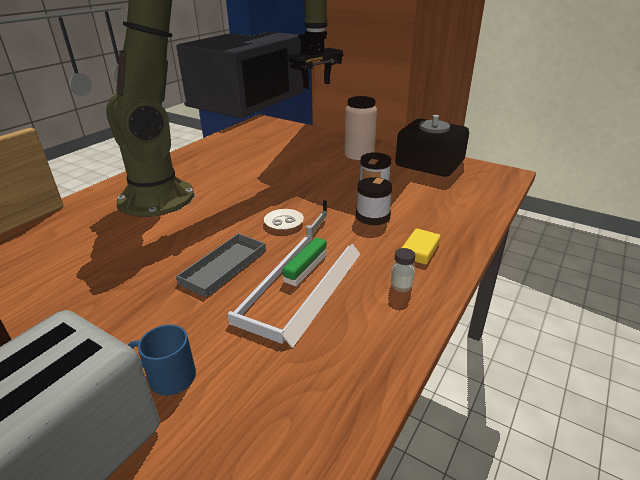

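Two canisters, at top-view pixels (215,240) and (140,275). The brush is at (350,252) in the rack, the gate tip at (254,288), and the tray at (393,327). Next I'll fit the poses.

```bash
cat >> h.py <<'E'
def fit_model(f,l,minz,maxz):
    m=outline_of(f,l)[0]["region"]; P=cloud(f)[m&(f["depth"]>0)]; return P[(P[:,2]>minz)&(P[:,2]<maxz)]
def jars(f=None):
    """[(centre xy, label yaw deg, n)] from lids in the top view"""
    f=f or grab_frame("top"); P=cloud(f)
    m=(abs(P[...,2]-.099)<.01)&(P[...,0]>.42)&(P[...,0]<.78)&(P[...,1]>-.32)&(P[...,1]<.48)&(f["depth"]>0)
    n,L,S,_=cv2.connectedComponentsWithStats(m.astype(np.uint8)); out=[]
    for i in range(1,n):
        if S[i,4]<300: continue
        q=P[L==i]; (c,r)=cv2.minEnclosingCircle(q[:,:2].astype(np.float32))
        c=np.median(q[:,:2],0)*0+np.array(c)
        I=f["image"].astype(int); b=(L==i)&(I[...,0]-I[...,2]>40)
        v=P[b][:,:2].mean(0)-c if b.sum()>5 else [np.nan]*2
        out.append((c.round(4),round(float(np.degrees(np.arctan2(v[1],v[0]))),1),round(float(r),4),int(S[i,4]),int(b.sum()),q[:,:2].mean(0).round(4)))
    return out
E
python3 - <<'E'
from h import *
np.set_printoptions(precision=4,suppress=True)
f=grab_frame("top"); 
for j in jars(f): print(j)
P=cloud(f); v=f["depth"]>0
print("counter z",np.median(P[400:460,150:250,2]))
m=outline_of(f,"rack")[0]["region"]; ang=[]
Q=P[m&v]; print(len(Q),Q[:,2].min(),Q[:,2].max())
r=cv2.minAreaRect(Q[:,:2].astype(np.float32)); print("rack rect",r)
for l in ["brush","tray","gate","saucer","sponge"]:
    o=outline_of(f,l)[0]; q=P[o["region"]&v]; 
    if l=="brush": q=q[q[:,2]>.035]
    if l=="gate": q=q[q[:,2]>.015]
    print(l,round(o["p"],2),len(q),cv2.minAreaRect(q[:,:2].astype(np.float32)),q[:,2].max())
q=Q[(Q[:,2]>.013)&(Q[:,2]<.027)]
np.save("rackpts.npy",Q)
# back rail: bin in y and list x range
for y in np.arange(-.3,.08,.03):
    s=Q[(abs(Q[:,1]-y)<.004)&(Q[:,2]>.012)]
    if len(s): 
        b=s[s[:,0]<.62]; print(round(y,2),b[:,0].min() if len(b) else None,b[:,0].max() if len(b) else None,s[s[:,0]>.62][:,0].min() if (s[:,0]>.62).any() else None,s[:,0].max())
K=np.where(v&(P[...,2]>.05)&(P[...,1]>.47)&(P[...,0]>.4)); A=P[K]; print("appliance ymin",A[:,1].min(),A[:,2].max(),A[A[:,1]<.6][:,0].min())
E
```

```text
(array([0.6146, 0.2432]), 92.7, 0.0467, 1489, 199, array([0.6141, 0.2425]))
(array([0.5354, 0.405 ]), -80.6, 0.0472, 1543, 135, array([0.5358, 0.4039]))
counter z -0.00018632761212489246
3222 -0.003970586009348409 0.0628872349464118
rack rect ((0.6107199788093567, -0.06041625142097473), (0.15438783168792725, 0.45694980025291443), 7.176562309265137)
brush 0.7 975 ((0.5893987417221069, -0.057067058980464935), (0.0342046320438385, 0.14856621623039246), 2.2169737815856934) 0.049967594897896817
tray 0.75 3779 ((0.4192971885204315, -0.1576743721961975), (0.21620145440101624, 0.09074899554252625), 89.92103576660156) 0.028875327531802886
gate 0.65 146 ((0.5178765058517456, 0.10864432156085968), (0.007690704893320799, 0.09431605041027069), 10.082725524902344) 0.06072890833786626
saucer 0.75 1752 ((0.42228564620018005, 0.08203823864459991), (0.10582393407821655, 0.11103138327598572), 22.12118911743164) 0.020262774950807083
sponge 0.67 1473 ((0.7972703576087952, 0.15671135485172272), (0.08249696344137192, 0.1163453534245491), 3.2905678749084473) 0.03630715691210784
-0.27 0.5607115617078745 0.56
[... 321 characters left out ...]
7 0.5541132665236062 0.663370992719477 0.6881947223382244
-0.12 0.5427256977708566 0.5518811778475377 0.6594664327445751 0.6858339011996419
-0.09 0.5402654552012756 0.5495751740219467 0.656458556454675 0.6835624434104425
-0.06 0.5380737700584229 0.5450533055821193 0.6537565724745348 0.678991604569962
-0.03 0.5336012858366191 0.5428182486918177 0.6496655422310903 0.6764741806617175
-0.0 0.5313421506076506 0.5382766355027113 0.6468932191877481 0.6720035754736298
0.03 0.5267290325930599 0.5360367719517979 0.6428781398119698 0.6696668303131613
0.06 0.5223242951598649 0.5330459468783597 0.6511976846161447 0.6649227480187085
appliance ymin 0.5699479971634446 0.20283773058455323 0.40003472767421366
```

Run:
```python
from h import *
np.set_printoptions(precision=4,suppress=True)
Q=np.load("rackpts.npy"); a=np.radians(6.2); ex=np.array([np.cos(a),np.sin(a)]); ey=np.array([-np.sin(a),np.cos(a)])
c=np.array([.6057,-.12]); r=np.c_[(Q[:,:2]-c)@ex,(Q[:,:2]-c)@ey,Q[:,2]]
def rg(n,s): print(n,len(s),s.min(0),s.max(0))
h=r[r[:,2]>.01]
rg("stop",h[(abs(h[:,0])<.045)&(h[:,1]<-.1)]); rg("backrail",h[h[:,0]<-.05]); rg("front",h[h[:,0]>.06]); rg("inner",h[(h[:,0]>.04)&(h[:,0]<.06)])
g=h[(h[:,0]<-.04)&(h[:,1]>.15)]
for y in np.arange(.1,.33,.015):
    s=h[(abs(h[:,1]-y)<.007)&(h[:,0]<-.03)]
    if len(s): print(round(y,3),s[:,0].min(),s[:,0].max(),s[:,2].max())
for p in ([.6146,.2432],[.5354,.405],[.5894,-.0571]): print((np.array(p)-c)@ex,(np.array(p)-c)@ey)
```

```text
stop 247 [-0.045  -0.1699  0.0104] [ 0.0449 -0.1585  0.0346]
backrail 814 [-0.0696 -0.1689  0.0127] [-0.0504  0.2859  0.0629]
front 1186 [ 0.06   -0.1689  0.0101] [0.0827 0.1703 0.0332]
inner 516 [ 0.0404 -0.1679  0.0102] [0.06   0.1691 0.0328]
0.1 -0.06225017115274968 -0.05243353926664844 0.024337039341399747
0.115 -0.06224903298786592 -0.05243964843279511 0.02407537037763896
0.13 -0.062297086204308925 -0.052958958964553035 0.02287861977897343
0.145 -0.0618047358377249 -0.05370795581014229 0.0236314279480353
0.16 -0.0622978212152046 -0.0527782244605166 0.023644071074217732
0.175 -0.06529378975705426 -0.05133143455883325 0.04431716379016104
0.19 -0.06327739780217705 -0.0531073105457698 0.04218934243414596
0.205 -0.06413982933873322 -0.05681713185377138 0.03705921795015854
0.22 -0.06503728789425473 -0.05772447758428254 0.037187316140884774
0.235 -0.06584965511277148 -0.05862992782484025 0.03557410389756843
0.25 -0.06768448652581081 -0.05977187325722773 0.03641642429609493
0.265 -0.06858555583668402 -0.06052363724186568 0.036831915061398934
0.28 -0.06955788325702446 -0.06265013542521268 0.0628872349464118
0.04807330957178112 0.3601144358489613
-0.013189151021591803 0.529521610791599
-0.009411501238839888 0.0642924851318668
```

```bash
cat >> h.py <<'E'
def orient(xy,z,yaw,sym=True):
    q0=get_state()["q"]; best=None
    for y in ([yaw,yaw+180] if sym else [yaw]):
        y=(y+180)%360-180; q=solve_ik([*xy,z],[180,0,y])
        if q is not None:
            d=np.abs(np.array(q)-q0).max()
            if best is None or d<best[0]: best=(d,y)
    if best is None: raise IKError(f"no ik {xy} {z} {yaw}")
    return [180,0,best[1]]
def go(xy,z,yaw,sym=True): move_pose([*xy,z],orient(xy,z,yaw,sym))
def st():
    s=get_state(); print("t",round(s["time_s"],1),"tcp",s["tcp_pos"].round(4),"yaw",round(s["ee_rot"][2],1),"F",s["ft_force"].round(1),"w",round(s["gripper_width"],4),"gf",round(s["gripper_force"],1),"q7",s["q"][6].round(0)); return s
A=np.radians(6.2); EX=np.array([np.cos(A),np.sin(A)]); EY=np.array([-np.sin(A),np.cos(A)]); C=np.array([.6060,-.12])
def rw(x,y): return C+EX*x+EY*y
def wr(p): p=np.array(p[:2])-C; return np.array([p@EX,p@EY])
E
python3 - <<'E'
from h import *
b=(.5894,-.0571); t=(.4193,-.1577)
set_gripper(.056)
go(b,.20,92.2); st()
move_straight([*b,.10],max_speed=.25)
move_straight([*b,.023]); st()
set_gripper(.02,30); st()
move_straight([*b,.078]); st()
o=orient(t,.078,90)
move_straight([*t,.078],o); st()
E
```

```text
t 5.4 tcp [ 0.5896 -0.0557  0.1999] yaw 92.3 F [ 0.4 -0.4  0.3] w 0.056 gf 0.0 q7 14.0
t 6.6 tcp [ 0.5905 -0.0573  0.0243] yaw 92.2 F [ 0.3  0.2 -0.3] w 0.0561 gf 0.0 q7 20.0
t 7.1 tcp [ 0.5897 -0.057   0.0235] yaw 92.2 F [0.  0.9 3.8] w 0.0336 gf 30.0 q7 20.0
t 7.6 tcp [ 0.5891 -0.0569  0.0776] yaw 92.2 F [-0.   0.3 -1.8] w 0.0337 gf 30.0 q7 18.0
t 9.1 tcp [ 0.42   -0.1573  0.0781] yaw 90.1 F [-0.1 -0.  -0.8] w 0.0339 gf 30.0 q7 18.0
```

Run:
```python
from h import *
t=(.4193,-.1577)
move_straight([*t,.030],max_speed=.08); s=st()
set_gripper(.048); 
move_straight([*t,.15],max_speed=.25)
go((.5,-.02),.22,90)
f=grab_frame("top"); save(f,"top1"); P=cloud(f)
o=outline_of(f,"brush"); q=P[o[0]["region"]&(f["depth"]>0)]; print(o[0]["p"],np.median(q,0),cv2.minAreaRect(q[q[:,2]>.03][:,:2].astype(np.float32)))
for j in jars(f): print(j,wr(j[0]))
```

```text
t 9.8 tcp [ 0.4196 -0.1579  0.0302] yaw 90.0 F [ 0.6 -0.3 -1. ] w 0.0335 gf 30.0 q7 23.0
0.91 [ 0.42286496 -0.19295152  0.04753835] ((0.4213626980781555, -0.1934899538755417), (0.06920148432254791, 0.03241562843322754), 89.9439697265625)
(array([0.6145, 0.2436]), 92.8, 0.0471, 1492, 209, array([0.6139, 0.2425])) [0.04771885 0.3605553 ]
(array([0.5359, 0.4052]), -82.9, 0.0468, 1553, 146, array([0.5359, 0.4038])) [-0.01296872  0.52969884]
```

View pics/top1.png

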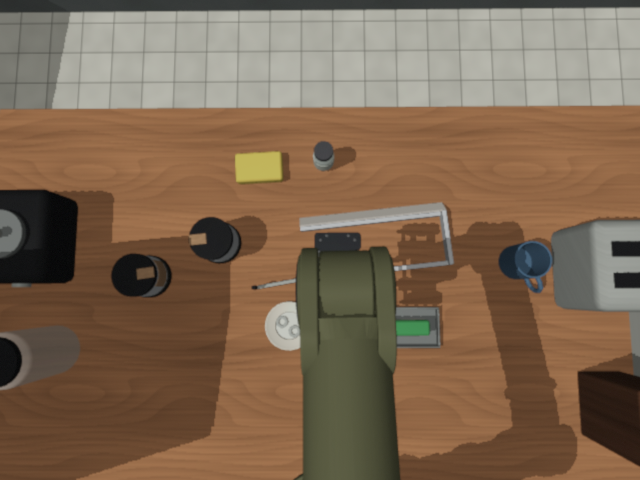

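```bash
cat >> h.py <<'E'
def push(a,b,back=.07,z=.037,sp=.06,D=.0444):
    """push can from world xy a to b with open fingers as a fork"""
    a=np.array(a);b=np.array(b);d=(b-a)/np.linalg.norm(b-a); yaw=np.degrees(np.arctan2(d[1],d[0]))
    s=a-d*back; go(s,.18,yaw); set_gripper(.060)
    move_straight([*s,z],max_speed=.2)
    n=max(1,int(np.ceil(np.linalg.norm(b-a)/.08))); pts=[a-d*(D+.004)]+[a+(b-a)*k/n-d*D for k in range(1,n+1)]
    for p in pts:
        move_straight([*p,z],max_speed=sp); st()
    move_straight([*(b-d*(D+.035)),z],max_speed=.1)
    move_straight([*(b-d*(D+.035)),.18],max_speed=.3)
def clear(): go((.36,-.30),.25,90)
def look(name=None):
    f=grab_frame("top")
    if name: save(f,name)
    J=jars(f)
    for j in J: print(*j,"rack",wr(j[0]).round(4),"lab",round(j[1]-6.2,1))
    return f,J
E
python3 - <<'E'
from h import *
f,J=look()
j=J[0][0]; 
push(j,rw(0,.235)); clear(); look()
E
```

```text
[0.6151 0.2431] 93.4 0.0472 1494 209 [0.6141 0.2425] rack [0.0483 0.36  ] lab 87.2
[0.5362 0.406 ] -83.8 0.0477 1542 144 [0.5358 0.4039] rack [-0.0126  0.5305] lab -90.0
t 15.2 tcp [0.6277 0.2894 0.0374] yaw 75.0 F [-0.3  0.3  0.6] w 0.0598 gf 0.0 q7 -32.0
t 16.6 tcp [0.6094 0.2211 0.0371] yaw 75.1 F [-0.1 -0.3  0.3] w 0.0601 gf 0.0 q7 -27.0
t 17.8 tcp [0.592  0.1562 0.0369] yaw 75.1 F [-0.2  0.   0.7] w 0.0599 gf 0.0 q7 -22.0
[0.5805 0.1118] 98.3 0.0463 1482 215 [0.5801 0.1113] rack [-0.0003  0.2332] lab 92.1
[0.5361 0.4053] -82.0 0.0471 1557 133 [0.5358 0.4037] rack [-0.0128  0.5298] lab -88.2
```

Run:
```python
from h import *
push(rw(0,.2332),rw(0,-.10)); clear(); f,J=look()
j=J[-1][0] if J[-1][0][1]>J[0][0][1] else J[0][0]
push(j,rw(0,.235)); clear(); look()
```

```text
t 24.5 tcp [0.5759 0.1594 0.0373] yaw 96.1 F [-0.3  0.9  0.2] w 0.0597 gf 0.0 q7 -6.0
t 25.8 tcp [0.5833 0.0894 0.037 ] yaw 96.2 F [-0.7 -0.4  0.3] w 0.06 gf 0.0 q7 1.0
t 27.1 tcp [0.5904 0.023  0.0369] yaw 96.2 F [-0.6  0.2 -0.2] w 0.0599 gf 0.0 q7 9.0
t 28.3 tcp [ 0.5977 -0.0431  0.0371] yaw 96.2 F [-0.8  1.  -0.2] w 0.06 gf 0.0 q7 16.0
t 29.6 tcp [ 0.6047 -0.1095  0.0369] yaw 96.2 F [-0.2  0.4 -0.7] w 0.06 gf 0.2 q7 23.0
t 30.9 tcp [ 0.6119 -0.1757  0.0371] yaw 96.2 F [-1.5  0.4  0.4] w 0.0603 gf 0.2 q7 29.0
[ 0.6171 -0.2208] 99.5 0.0468 1501 190 [ 0.6162 -0.2202] rack [ 1.000e-04 -1.014e-01] lab 93.3
[0.5361 0.405 ] -82.1 0.0472 1549 137 [0.5357 0.4039] rack [-0.0128  0.5295] lab -88.3
t 37.6 tcp [0.5293 0.4523 0.0374] yaw 98.6 F [ 0.8  0.7 -0.6] w 0.0602 gf 0.0 q7 -40.0
t 39.0 tcp [0.5407 0.3758 0.037 ] yaw 98.7 F [ 0.3 -0.3 -0.3] w 0.0601 gf 0.1 q7 -34.0
t 40.4 tcp [0.5517 0.3029 0.0369] yaw 98.7 F [ 0.2 -0.9  0.2] w 0.0598 gf 0.0 q7 -28.0
t 41.8 tcp [0.5628 0.2301 0.037 ] yaw 98.7 F [-0.5  0.3 -0.2] w 0.0598 gf 0.0 q7 -20.0
t 43.1 tcp [0.5739 0.1572 0.037 ] yaw 98.7 F [ 0.9 -0.2 -1.3] w 0.0602 gf 0.1 q7 -13.0
[ 0.6169 -0.221 ] 99.3 0.0465 1494 187 [ 0.616  -0.2203] rack [-1.000e-04 -1.016e-01] lab 93.1
[0.5804 0.1123] -86.0 0.0466 1487 213 [0.5801 0.1115] rack [-0.0004  0.2337] lab -92.2
```

```bash
cat >> h.py <<'E'
def fz(n=4):
    v=[]
    for _ in range(n): v.append(get_state()["ft_force"][2]); hold(.02)
    return float(np.mean(v))
def turn(c,delta,F=5.,opening=.05,lid=.099):
    """press both fingertips on the lid and turn the can by delta deg"""
    best=None
    for y0 in range(-180,180,10):
        a=solve_ik([*c,lid],[180,0,y0]); b=solve_ik([*c,lid],[180,0,(y0+delta+180)%360-180])
        if a is None or b is None: continue
        m=max(abs(np.array(a)[6]),abs(np.array(b)[6]))+ (1000 if np.abs(np.array(a)-b)[:6].max()>20 else 0)
        if best is None or m<best[0]: best=(m,y0)
    print("y0",best); y0=best[1]; w_=lambda y:(y+180)%360-180
    set_gripper(opening); go(c,lid+.06,y0,False)
    move_straight([*c,lid+.006],max_speed=.15); hold(.2); f0=fz(8); z=lid+.004
    while z>lid-.010:
        move_straight([*c,z],max_speed=.03); hold(.05); f=fz()-f0
        if f>F: break
        z-=.0007
    print("contact z",round(z,4),"F",round(f,1)); n=int(np.ceil(abs(delta)/25))
    for k in range(1,n+1):
        move_straight([*c,z],[180,0,w_(y0+delta*k/n)],max_speed=.1); f=fz(3)-f0
        z+= .0004 if f>F+4 else (-.0006 if f<F-2.5 else 0); print(round(f,1),end=" ")
    s=st(); move_straight([*c,lid+.06],max_speed=.15)
E
python3 - <<'E'
from h import *
push(rw(0,.2337),rw(0,.03)); clear(); f,J=look()
J.sort(key=lambda j:j[0][1]); j=J[0]
turn(j[0],6.2-j[1]); clear(); look()
E
```

```text
t 49.8 tcp [0.5758 0.1598 0.0372] yaw 96.1 F [ 0.3 -0.7  0.5] w 0.0599 gf 0.0 q7 -20.0
t 51.1 tcp [0.5833 0.0886 0.037 ] yaw 96.2 F [-1.  -0.3 -0.2] w 0.0599 gf 0.1 q7 -12.0
t 52.4 tcp [0.5906 0.0211 0.037 ] yaw 96.2 F [-0.5  0.   1. ] w 0.0596 gf 0.0 q7 -5.0
t 53.7 tcp [ 0.5979 -0.0465  0.037 ] yaw 96.2 F [ 0.3 -0.6  1.1] w 0.0599 gf 0.1 q7 2.0
[ 0.617  -0.2207] 99.4 0.0465 1503 189 [ 0.6161 -0.2201] rack [ 1.000e-04 -1.013e-01] lab 93.2
[ 0.603  -0.0918] -80.6 0.0464 1476 185 [ 0.6025 -0.0917] rack [0.0001 0.0284] lab -86.8
y0 (np.float64(51.241947062589695), 120)
contact z 0.0988 F 5.8
5.8 6.6 7.6 7.9 t 63.8 tcp [ 0.6159 -0.2206  0.0995] yaw 26.8 F [-5.2  1.8  8.2] w 0.05 gf 3.9 q7 -47.0
[ 0.6167 -0.2211] 2.4 0.0466 1496 176 [ 0.6161 -0.2203] rack [-0.0003 -0.1017] lab -3.8
[ 0.6028 -0.0919] -80.1 0.0464 1483 185 [ 0.6025 -0.0916] rack [-0.0001  0.0283] lab -86.3
```

Run:
```python
from h import *
turn((.6028,-.0918),6.2+80.4); clear(); f,J=look()
I=f["image"].astype(int);P=cloud(f)
for j in J:
    c=j[0]; b=(abs(P[...,2]-.099)<.01)&(np.hypot(P[...,0]-c[0],P[...,1]-c[1])<.045)&(I[...,0]-I[...,2]>40)
    q=P[b][:,:2]; e,V=np.linalg.eigh(np.cov(q.T)); v=V[:,1]*np.sign(V[0,1]); m=q.mean(0)-j[5]
    print("pca",np.degrees(np.arctan2(v[1],v[0]))-6.2,"meancentre",np.degrees(np.arctan2(m[1],m[0]))-6.2,np.sqrt(e))
s=grab_frame("scene"); save(s,"scene2")
for r in recognise(s,"jar1_label"): print(r["p"],w(s,r["xyz"]),[ (lambda d:np.degrees(np.arctan2(d[1],d[0]))-6.2)(w(s,r["xyz"])[:2]-j[0]) for j in J])
x0=cv2.resize(s["image"][130:370,170:490],None,fx=2.5,fy=2.5,interpolation=cv2.INTER_CUBIC); cv2.imwrite("pics/scene2c.png",x0[...,::-1])
x1=cv2.resize(f["image"][190:270,290:460],None,fx=4.5,fy=4.5,interpolation=cv2.INTER_CUBIC); cv2.imwrite("pics/top2c.png",x1[...,::-1])
```

```text
y0 (np.float64(47.88341062562654), 50)
contact z 0.0988 F 5.8
5.1 5.0 5.6 5.1 t 72.8 tcp [ 0.604  -0.0909  0.0995] yaw 136.3 F [2.1 2.1 5.3] w 0.0499 gf 2.5 q7 43.0
[ 0.6169 -0.221 ] 2.4 0.0465 1496 179 [ 0.6161 -0.2203] rack [-1.000e-04 -1.016e-01] lab -3.8
[ 0.6028 -0.0919] 3.6 0.0464 1482 171 [ 0.6024 -0.0916] rack [-0.0001  0.0283] lab -2.6
pca -2.1504178331517085 meancentre -4.738003018116531 [0.0065336  0.01015222]
pca -0.9941910104244185 meancentre -5.004181371780605 [0.00654227 0.00977028]
```

View pics/scene2c.png

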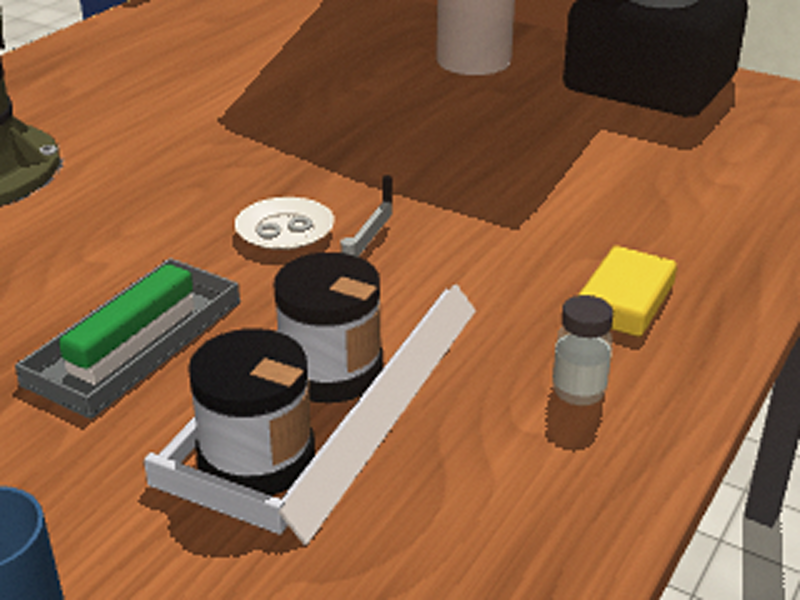

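View pics/top2c.png

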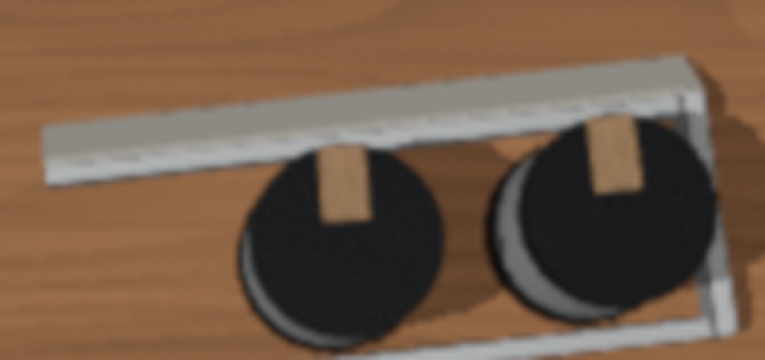

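```bash
cat >> h.py <<'E'
def label_angles(J,f=None):
    """rectify lid plane in rack axes (0.2 mm/px), fit strip edges"""
    f=f or grab_frame("top"); s=.0002; R=f["T"][:3,:3]; t=f["T"][:3,3]; out=[]; ims=[]
    for j in J:
        g=(np.mgrid[:600,:600]-300)*s; X=-g[0]; Y=-g[1]   # up=rack x, left=rack y
        xy=np.array(j[0])+X[...,None]*EX+Y[...,None]*EY
        p=np.concatenate([xy,np.full((600,600,1),.099)],-1)-t; c=p@R; uv=c@f["K"].T; uv=uv[...,:2]/uv[...,2:]
        im=cv2.remap(f["image"],uv[...,0].astype(np.float32),uv[...,1].astype(np.float32),cv2.INTER_CUBIC); ims.append(im)
        I=im.astype(float); d=I[...,0]-I[...,2]; r=np.hypot(X,Y)
        L=[];Rr=[]
        rows=[k for k in range(600) if .018<X[k,0]<.038]
        for k in rows:
            b=np.where((d[k]>35)&(abs(Y[k])<.02))[0]
            if len(b)>40: L.append((X[k,0],Y[k,b[0]]));Rr.append((X[k,0],Y[k,b[-1]]))
        L=np.array(L);Rr=np.array(Rr); a=[np.degrees(np.arctan(np.polyfit(e[:,0],e[:,1],1)[0])) for e in (L,Rr)]
        mid=(L[:,1]+Rr[:,1])/2; out.append((np.round(a,1),"mid offset mm at r28:",round(mid.mean()*1e3,2),"width",round((L[:,1]-Rr[:,1]).mean()*1e3,1)))
    return out,ims
E
python3 - <<'E'
from h import *
f,J=look(); o,ims=label_angles(J,f)
for x in o: print(x)
cv2.imwrite("pics/rect.png",cv2.resize(np.hstack(ims),(800,400))[...,::-1])
E
```

```text
[ 0.6169 -0.2209] 2.1 0.0469 1500 176 [ 0.6161 -0.2202] rack [-1.000e-04 -1.015e-01] lab -4.1
[ 0.6025 -0.0922] 3.7 0.0466 1483 172 [ 0.6025 -0.0916] rack [-0.0005  0.028 ] lab -2.5
(array([-1.1, -0.3]), 'mid offset mm at r28:', np.float64(-1.84), 'width', np.float64(23.0))
(array([-3.9, -4. ]), 'mid offset mm at r28:', np.float64(-1.97), 'width', np.float64(23.0))
```

View pics/rect.png

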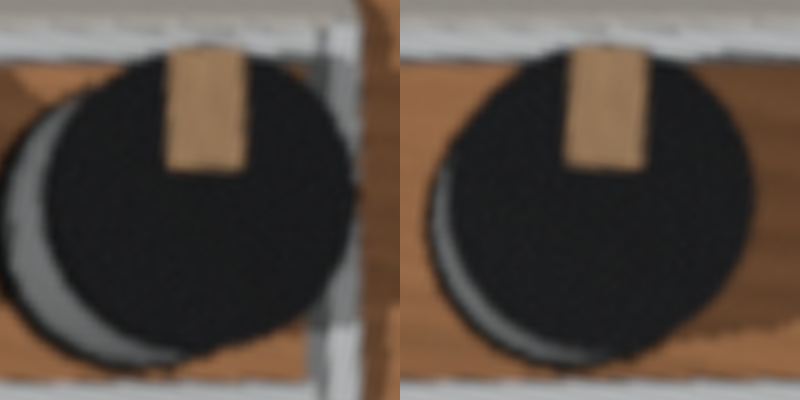

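Run:
```python
from h import *
turn((.6167,-.2208),2.8,F=6); turn((.6027,-.0919),4.0,F=6); clear(); f,J=look(); o,ims=label_angles(J,f)
for x in o: print(x)
o,_=label_angles(J)
for x in o: print(x)
```

```text
y0 (np.float64(4.634893511617446), 80)
contact z 0.0981 F 8.6
8.5 t 80.2 tcp [ 0.6168 -0.2208  0.0994] yaw 82.8 F [-2.9  0.8  9. ] w 0.05 gf 4.2 q7 -2.0
y0 (np.float64(6.258206686699564), 90)
contact z 0.0981 F 9.3
8.7 t 85.7 tcp [ 0.6029 -0.0919  0.0995] yaw 94.0 F [-3.5  0.4  8.3] w 0.05 gf 4.4 q7 -3.0
[ 0.6167 -0.221 ] 5.3 0.0467 1499 177 [ 0.6161 -0.2201] rack [-0.0003 -0.1016] lab -0.9
[ 0.6027 -0.092 ] 7.3 0.0464 1482 177 [ 0.6025 -0.0916] rack [-0.0003  0.0282] lab 1.1
(array([1.3, 1.5]), 'mid offset mm at r28:', np.float64(-0.41), 'width', np.float64(23.0))
(array([0.6, 1.6]), 'mid offset mm at r28:', np.float64(-0.26), 'width', np.float64(22.9))
(array([1.3, 1.4]), 'mid offset mm at r28:', np.float64(-0.4), 'width', np.float64(23.0))
(array([0.6, 1.6]), 'mid offset mm at r28:', np.float64(-0.27), 'width', np.float64(22.9))
```

```bash
cat >> h.py <<'E'
H=(-.059,.1735)
def gpose(g,L=.08,off=.0135):
    p=g-.25; d=np.array([np.sin(p),np.cos(p)]); n=np.array([np.cos(p),-np.sin(p)])
    q=np.array(H)+L*d-n*off; nw=EX*n[0]+EY*n[1]
    return rw(*q),(np.degrees(np.arctan2(nw[1],nw[0]))+180+180)%360-180
E
python3 - <<'E'
from h import *
z=.024
set_gripper(0.0)
p,y=gpose(.17,off=.024); go(p,.18,y,False); move_straight([*p,.10],max_speed=.25); move_straight([*p,z],max_speed=.12); st()
for g in list(np.arange(.17,1.80,.13))+[1.80]:
    p,y=gpose(g); move_straight([*p,z],[180,0,y],max_speed=.06)
    s=get_state(); print(round(g,2),s["ft_force"].round(1),s["q"][6].round(0))
f=grab_frame("top"); save(f,"gate1")
p,y=gpose(1.80,off=.04); move_straight([*p,z]); move_straight([*p,.2],max_speed=.25); st(); clear()
f,J=look("top3"); P=cloud(f); m=(P[...,2]>.022)&(P[...,2]<.07)&(f["depth"]>0); q=P[m]; r=np.c_[(q[:,:2]-C)@EX,(q[:,:2]-C)@EY]
k=(r[:,1]>.155)&(r[:,1]<.30)&(r[:,0]>-.08)&(r[:,0]<.075); b=r[k]; print(len(b),b.min(0),b.max(0)); b=b[(b[:,0]>-.045)&(b[:,0]<.04)]; print(np.polyfit(b[:,0],b[:,1],1))
E
```

```text
t 91.5 tcp [0.4907 0.1206 0.0247] yaw -169.2 F [ 0.2  0.2 -0.8] w 0.0002 gf 0.0 q7 62.0
0.17 [ 0.8  0.8 -1. ] 62.0
0.3 [-0.1 -0.6  0.2] 55.0
0.43 [-0.1 -0.5 -0.8] 48.0
0.56 [-0.5  0.9 -0.3] 42.0
0.69 [-0.1 -0.2  0. ] 35.0
0.82 [ 0.1 -0.3 -0.1] 29.0
0.95 [-0.6 -0.3 -0.9] 22.0
1.08 [-0.9  0.  -0.4] 16.0
1.21 [-0.2  0.3 -0.1] 10.0
1.34 [-1.8 -0.5 -0. ] 4.0
1.47 [-0.4  0.6  0.9] -2.0
1.6 [-0.  -0.9  0.2] -8.0
1.73 [-0.5  0.7 -0.1] -13.0
1.8 [-1.3  5.   0.7] -17.0
t 97.2 tcp [0.6021 0.0951 0.1985] yaw 97.4 F [ 0.1 -0.3 -0.9] w 0.0004 gf 0.0 q7 -14.0
[ 0.617 -0.221] 5.1 0.0466 1493 178 [ 0.6161 -0.2202] rack [ 0.     -0.1016] lab -1.1
[ 0.6027 -0.0917] 6.4 0.0464 1482 176 [ 0.6024 -0.0916] rack [-0.0002  0.0285] lab 0.2
250 [-0.06559903  0.15522903] [0.07012678 0.18479512]
[-0.01638359  0.17684047]
```

View pics/top3.png

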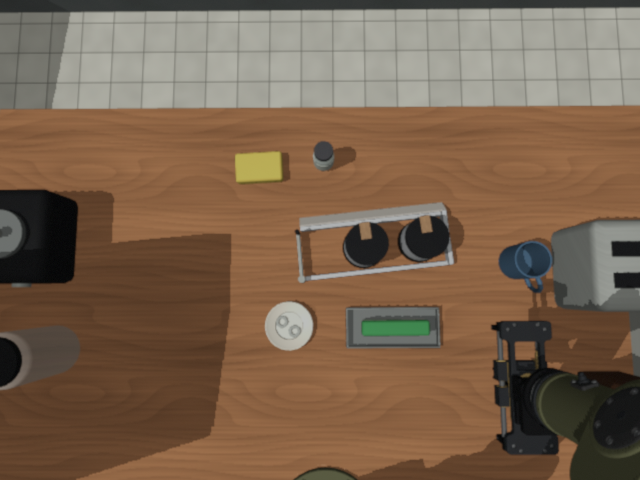

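The top view shows the gate square across the mouth ((300,230)–(302,278)) and both canisters in the lane at (366,243) and (424,238), labels to the front. The brush is in the tray at (396,328), and the saucer, mug, spice jar and sponge haven't moved.

Run:
```python
from h import *
f,J=look()
for x in label_angles(J,f)[0]: print(x)
print(job_done())
```

```text
[ 0.6168 -0.2208] 4.7 0.0467 1495 179 [ 0.6161 -0.2202] rack [-1.000e-04 -1.014e-01] lab -1.5
[ 0.6027 -0.0918] 6.9 0.0464 1483 176 [ 0.6024 -0.0916] rack [-0.0002  0.0284] lab 0.7
(array([1.5, 1.4]), 'mid offset mm at r28:', np.float64(-0.59), 'width', np.float64(23.0))
(array([0.7, 1.6]), 'mid offset mm at r28:', np.float64(-0.46), 'width', np.float64(23.0))
the job is handed in; nothing more can be done
None
```

I handed the job in: the brush is in the tray, both canisters present are in single file between the rails with their labels within about 1.5° of square to the front, the gate is shut, and the saucer, mug, spice jar and sponge have not moved.

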